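Lay out the press tools in reverse order

TASK

The arbor press is worked from the other end today: move the four steel press tools from the wooden tray into the empty steel tray, one to a bay, in the reverse of the order in which they stand now, so that, seen from the robot, the leftmost tool of the wooden tray ends in the rightmost bay of the steel tray, the next one beside it, and so on to the rightmost tool, which ends leftmost. Set each one down upright and flat on the floor of its bay; do not drop any or knock any over.

Things in the scene. Friction and masses are not known exactly. Their poses are not given: they have to be found in the camera images.
- wood_tray: Pale wooden tray, 72 x 273 x 12 mm, four bays in a row; fixed. Origin: centre of underside; x across the row (away from the robot within 0.2 rad), y along it to the robot's left, z up. Bays 62 x 62 mm inside, walls 5 mm thick, bay floors at z = 4 mm, bay centres at x = 0, y = +-33.5 and +-100.5 mm. Holds the tools at the start; lies nearer to the robot than the steel tray or beyond it
- steel_tray: Grey painted steel tray, 72 x 273 x 12 mm, four bays in a row; fixed. Origin: centre of underside; x across the row (away from the robot within 0.2 rad), y along it to the robot's left, z up. Bays 62 x 62 mm inside, walls 5 mm thick, bay floors at z = 4 mm, bay centres at x = 0, y = +-33.5 and +-100.5 mm. Same shape as the wooden tray, but empty and without pads
- tube: Plain steel tube standing on end, 46 mm outside, 28 mm bore right through, 50 mm high, about 0.4 kg. Stands upright on its cork pad at the start, within 4 mm of the pad's centre. Origin: centre of its underside; z along its axis, up
- block: Plain steel square block, 36 x 36 mm, 56 mm high, about 0.5 kg. x and y axes square to its side faces, turned up to 0.15 rad from the pad's. Stands upright on its cork pad at the start, within 4 mm of the pad's centre. Origin: centre of its underside; z along its axis, up
- drift: Plain steel round bar, the slimmest and tallest straight one, 28 mm diameter, 72 mm high, about 0.33 kg, flat ends. Stands upright on its cork pad at the start, within 4 mm of the pad's centre. Origin: centre of its underside; z along its axis, up
- cone: Steel cone-topped plug: round body 42 mm diameter up to 46 mm high, then a cone to a 10 mm tip at 70 mm, about 0.5 kg. Grip it below 46 mm. Stands upright on its cork pad at the start, within 4 mm of the pad's centre. Origin: centre of its underside; z along its axis, up
- pad_tube: flat cork pad, 58 x 58 x 3 mm, one of four alike, fixed in the bay of the wooden tray where the tube stands at the start; it stays there, and so marks the tube's place in the starting row. Origin: centre of its underside, which lies on the bay floor; square with the tray
- pad_block: flat cork pad, 58 x 58 x 3 mm, one of four alike, fixed in the bay of the wooden tray where the block stands at the start; it stays there, and so marks the block's place in the starting row. Origin: centre of its underside, which lies on the bay floor; square with the tray
- pad_drift: flat cork pad, 58 x 58 x 3 mm, one of four alike, fixed in the bay of the wooden tray where the drift stands at the start; it stays there, and so marks the drift's place in the starting row. Origin: centre of its underside, which lies on the bay floor; square with the tray
- pad_cone: flat cork pad, 58 x 58 x 3 mm, one of four alike, fixed in the bay of the wooden tray where the cone stands at the start; it stays there, and so marks the cone's place in the starting row. Origin: centre of its underside, which lies on the bay floor; square with the tray
Things that resemble listed ones, but are neither listed nor needed, are in the scene too. Leave any orange look-alike of the drift alone. Leave any turquoise look-alike of the pad_cone alone.

How it is judged:
By the outcome, as a careful person would: the job done as asked, in the order asked, and still so for the second after the job is handed in, with the robot touching nothing.
It also fails if it takes over 118 s, if anything falls off the work surface, if the arm or the gripper's body presses on something with over 40 N, if the wrist force passes 120 N, or if a joint passes its speed limit or range.

ROBOT

A 7-joint arm with a two-finger parallel gripper is mounted at the origin on the work surface. World frame = base frame: x ahead of the robot, y to its left, z up, the work surface at z = 0. Lengths are in m, angles in rad, forces in N, time in s.
With the tool pointing down it reaches from about 0.425 to 0.925 m from the base axis. Payload 6.8 kg.
Tool frame: the origin (TCP) lies at the very end of the fingers, on their centre line; the grasp point (between the pads) lies 19 mm behind it; z points along the fingers, y is the line along which they close (so a half turn about z gives the same grasp; the last joint's range is limited). The gripper opens to 85 mm and grips with 20 to 120 N. Pads are 22 mm wide; open, the fingers measure 114 mm over their backs; the gripper's body (76 mm by 85 mm) begins 54 mm behind the grasp point. The pads swing forward as they close: fully open they stand 13 mm farther back than shut.
Start: joints at [0.993, 0.477, 0.022, 1.555, -0.011, 1.109, -0.083], TCP at [0.306, -0.602, 0.231] pointing down, gripper open.
Joint ranges: [-2.96, 2.96], [-0.34, 2.1], [-1.41, 1.46], [0.24, 2.44], [-1.37, 4.51], [0.17, 1.92], [-2.96, 2.96]. Speed limits (rad/s): [2.39, 2.39, 3.14, 3.14, 3.14, 3.14, 3.14].

INTERFACE

Orientations are given as a unit quaternion [w, x, y, z].
In Python, from station import bot gives the robot as it stands.
- The arm moves only by the tool jog_arm, never from a script. Its argument "motion" is a list of rows, each a list of 7 numbers: the turn, a rotation vector about the tool's x, y, z in rad, then the shift along the tool's x, y, z in mm, then the finger opening in mm, from 0 to 85.4. A call has 1 to 10 rows; each row is the pose to reach, as a shift and turn from the pose commanded when the call began, along the tool's axes at that moment; what a row does not reach only later rows make up. A row lasts 1/8 s, in which the tool goes at most 62.5 mm and 10.7 degrees, less where a joint would pass 70% of its speed; a pose out of reach is approached as far as the arm can. A call with a gripper value outside its range is refused whole. The fingers move at their own pace and stop on an object; "grip_force" is the grip in N (left out, the last holds). Time passes only in rows, so rows that repeat a pose let the fingers close. It gives the time, the measured TCP pose, the force, the opening and the grip force at its end, in the units of the state.
- bot.get_obs(): the state, without advancing time (a new reading comes with each control period).
- bot.read_camera(name): name is "side" or "top" or "wrist"; returns a dict with "pixels" (420x560x3 uint8, red, green, blue), "camera_matrix" (3x3 intrinsics, pixels), "T" (4x4, takes a point from camera to world coordinates); the wrist camera has in their place "tool_from_camera" (4x4, takes a point from camera to tool coordinates, whose origin is the TCP and whose axes are the flange's). Camera axes: x right, y down, z forward; pixel columns grow to the right and rows downward; lengths in m; the calibration is good to about 2 mm. A picture is of the moment at which its call begins: read the wrist's pose just before it. There is no depth.
- bot.hand_in(): hands the job in; it is judged then, once.
Trained networks look in a picture, given as the dict that the camera call returned (one of the last four; its "shot" number tells which), for a name from the list of things; names that differ only in an ending like _2 or _b are one class to them, and where a whole thing is asked for, a point or a joint stands for the part that bears it (a point fixed in the world has none). Each returns a list of dicts, best first, with "score" (0 to 1); they miss things now and then, are a little off and sometimes report something else, mostly with a low value. They report only what shows in the picture. A call takes as long as a camera call. They do not tell look-alikes from the thing itself.
- bot.spot_in(thing, picture): "xy" ([column, row] in pixels, amid what is visible of it).
- bot.tip_of(thing, picture): "xy" ([column, row] in pixels: a listed point, or the origin of a listed thing).
The state is a dict: "t": time; "q": joint angles; "joint_vel": joint speeds; "joint_torque": joint torques, N m; "eef_pos": TCP position; "tool_rot": TCP orientation; "contact_force": force on the tool from outside, world axes, zero at the start; "torque": the same for the moment, N m; "gripper_width": opening from 0.0 (shut) to 1.0 (fully open); "grasp_force": force on a finger pad.
Only numpy, scipy, OpenCV 4.12 (cv2) and the standard library are available. Lean on these libraries where they do the work, as an engineer would, in place of code of your own. Each camera call takes 0.05 s, during which the arm holds its last target. There are 200 camera calls.

## Working session

There is one attempt and no reset: what is moved stays moved. The work goes in short steps, Python scripts to look and compute and a tool call to move; the robot and the scene stay as the last step left them, time stands still between calls to the robot, and variables do not carry over. Pictures are saved under pics/ and viewed, at most 14 in all, crops included, and the job is handed in when it is done.

Besides the shell and the picture viewer there is one more tool, called after "Request:" as a command line: name --pt "numbers of a row" for each row, then --argument value for the rest. jog_arm: Moves the arm, as the interface text tells. Its arguments: {"type":"object","properties":{"motion":{"type":"array"},"grip_force":{"type":"number"}},"required":["motion"]}

```bash
mkdir -p pics
cat > h.py <<'E'
import numpy as np, cv2
from station import bot
from scipy.spatial.transform import Rotation as R
def Tm(o):
    w,x,y,z=o["tool_rot"]; T=np.eye(4); T[:3,:3]=R.from_quat([x,y,z,w]).as_matrix(); T[:3,3]=o["eef_pos"]; return T
def cam(n):
    o=bot.get_obs(); p=bot.read_camera(n)
    if n=="wrist": p["T"]=Tm(o)@np.array(p["tool_from_camera"])
    return p
def save(p,f): cv2.imwrite("pics/"+f,cv2.cvtColor(np.asarray(p["pixels"]),cv2.COLOR_RGB2BGR))
def ray(p,xy):
    d=np.linalg.inv(np.array(p["camera_matrix"]))@[xy[0],xy[1],1]; T=np.array(p["T"]); return T[:3,3],T[:3,:3]@d
def onz(p,xy,z):
    c,d=ray(p,xy); return c+d*(z-c[2])/d[2]
def proj(p,X):
    T=np.linalg.inv(np.array(p["T"])); q=T[:3,:3]@np.asarray(X)+T[:3,3]; u=np.array(p["camera_matrix"])@q; return u[:2]/u[2]
def tri(obs):
    A=np.zeros((3,3));b=np.zeros(3)
    for p,xy in obs:
        c,d=ray(p,xy); d=d/np.linalg.norm(d); M=np.eye(3)-np.outer(d,d); A+=M;b+=M@c
    return np.linalg.solve(A,b)
E
python3 - <<'E'
from h import *
np.set_printoptions(precision=4,suppress=True)
o=bot.get_obs();print(o)
P={n:cam(n) for n in("top","side")}
for n in P: save(P[n],n+"0.png"); print(n,np.array(P[n]["T"]))
for t in "wood_tray steel_tray tube block drift cone pad_cone".split():
    for n in P:
        print(t,n,[(np.round(d["xy"]).tolist(),round(d["score"],2),np.round(onz(P[n],d["xy"],.007),3)[:2].tolist()) for d in bot.tip_of(t,P[n])[:5]])
E
```

```text
{'t': 0.0, 'q': array([ 0.9929,  0.4778,  0.0224,  1.5565, -0.0115,  1.1093, -0.0831]), 'joint_vel': array([ 0.0016, -0.0014, -0.0007,  0.0011, -0.0009, -0.0004, -0.    ]), 'joint_torque': array([  0.0006, -59.6445,   1.6082, -28.1193,   0.0124,   0.0093,
        -0.    ]), 'eef_pos': array([ 0.3053, -0.6014,  0.2303]), 'tool_rot': array([-0.0009,  0.9725,  0.2327, -0.0003]), 'contact_force': array([ 0.4905, -0.2016, -1.1016]), 'torque': array([-0.0165, -0.0317,  0.0451]), 'grasp_force': 0.0, 'gripper_width': 1.0043221399038966}
top [[-0.0997 -0.9728  0.2091  0.4252]
 [-0.995   0.0974 -0.0211 -0.0227]
 [ 0.0002 -0.2102 -0.9777  0.83  ]
 [ 0.      0.      0.      1.    ]]
side [[ 0.8298  0.3309 -0.4494  0.994 ]
 [ 0.558  -0.4749  0.6805 -0.6464]
 [ 0.0117 -0.8155 -0.5787  0.5661]
 [ 0.      0.      0.      1.    ]]
wood_tray top [([304.0, 189.0], 0.73, [0.653, -0.071])]
wood_tray side [([308.0, 255.0], 0.69, [0.664, -0.076])]
steel_tray top [([245.0, 317.0], 0.59, [0.453, 0.045])]
steel_tray side [([251.0, 185.0], 0.8, [0.458, 0.041])]
tube top [([324.0, 186.0], 0.89, [0.654, -0.105])]
tube side [([298.0, 264.0], 0.73, [0.663, -0.104])]
block top [([243.0, 194.0], 0.9, [0.654, 0.032])]
block side [([334.0, 222.0], 0.86, [0.654, 0.03])]
drift top [([370.0, 133.0], 0.74, [0.741, -0.193])]
drift side [([312.0, 329.0], 0.92, [0.753, -0.208]), ([277.0, 290.0], 0.69, [0.669, -0.172]), ([315.0, 243.0], 0.36, [0.657, -0.042])]
cone top [([284.0, 192.0], 0.68, [0.651, -0.037])]
cone side [([318.0, 244.0], 0.81, [0.663, -0.041])]
pad_cone top [([282.0, 190.0], 0.81, [0.655, -0.033]), ([180.0, 228.0], 0.71, [0.607, 0.14])]
pad_cone side [([342.0, 188.0], 0.58, [0.611, 0.139]), ([316.0, 245.0], 0.48, [0.661, -0.045])]
```

View pics/top0.png

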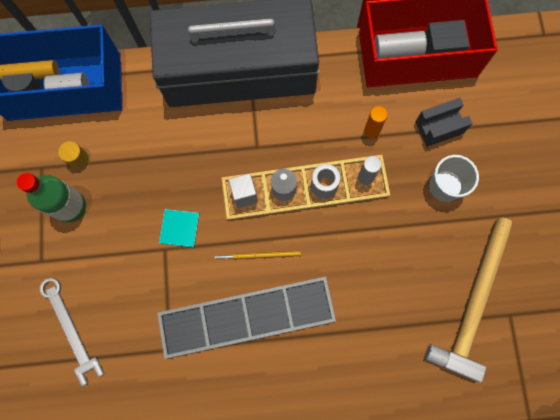

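View pics/side0.png

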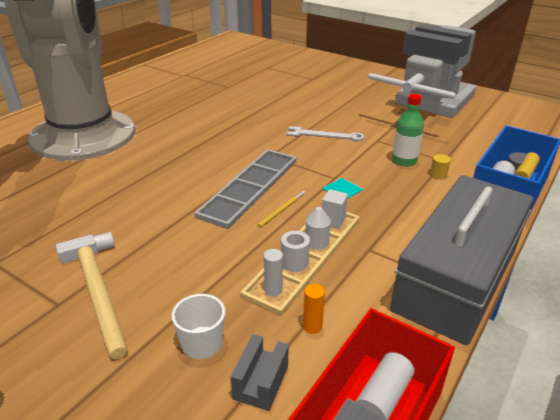

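The top picture, seen from the robot (bottom edge), shows the wooden tray's tools from left to right: block (243,190), cone (284,184), tube (325,181) and grey drift (370,170). The steel tray is empty, centred at (246,317), and nearer to the robot.

Possible confusions:
- **Drift:** the grey bar at (370,170) in the tray against the orange look-alike at (376,122) outside it. I choose the grey one.
- **pad_cone:** the pad under the cone at (284,190) against the turquoise plate at (180,228). The cork pad in the tray is the real one.

The steel tray, left to right, should therefore end as drift, tube, cone, block.

Run:
```python
from h import *
np.set_printoptions(precision=4,suppress=True)
t,s=cam("top"),cam("side")
crop=np.asarray(t["pixels"])[90:230,205:405]
cv2.imwrite("pics/crop0.png",cv2.cvtColor(cv2.resize(crop,None,fx=4,fy=4,interpolation=cv2.INTER_CUBIC)[:560],cv2.COLOR_RGB2BGR))
for n,tp,sp in(("block",(243,194),(334,222)),("cone",(284,192),(318,244)),("tube",(325,186),(298,264)),("drift",(366,183),(277,290)),("wood_tray",(304,189),(308,255)),("steel_tray",(245,317),(251,185))):
    def near(p,c,f): 
        l=[d for d in f(n,p) if np.hypot(*(np.array(d["xy"])-c))<25]; return l[0]["xy"] if l else None
    for f in(bot.tip_of,bot.spot_in):
        a,b=near(t,tp,f),near(s,sp,f)
        print(n,f.__name__,a,b,tri([(t,a),(s,b)]) if a is not None and b is not None else "")
# tray corners in the top picture
for nm,c in(("wood",[(222,177),(383,157),(228,218),(390,194)]),("steel",[(158,312),(327,279),(166,356),(335,321)])):
    X=np.array([onz(t,x,.012) for x in c])
    d=X[[0,2]].mean(0)-X[[1,3]].mean(0); print(nm,X.mean(0),"yaw",np.arctan2(-d[0],d[1]),np.linalg.norm(d))
```

```text
block call [243.2, 195.3] [331.5, 220.2] [0.6502 0.0305 0.0092]
block call [243.8, 191.4] [335.3, 206.4] [0.6516 0.0295 0.0396]
cone call [283.1, 191.7] [318.6, 243.2] [ 0.6563 -0.0334 -0.    ]
cone call [284.9, 184.1] [318.7, 229.5] [ 0.6584 -0.0378  0.0338]
tube call [322.4, 184.6] [295.1, 264.2] [ 0.6576 -0.1028  0.0039]
tube call [324.2, 177.3] [295.4, 249.6] [ 0.6594 -0.1045  0.037 ]
drift call [364.2, 175.9] [274.6, 292.0] [ 0.6662 -0.1745  0.0037]
drift call [367.8, 165.5] [271.1, 271.0] [ 0.6664 -0.1768  0.0493]
wood_tray call [301.8, 188.6] [307.8, 253.5] [ 0.6569 -0.0664  0.0005]
wood_tray call [301.2, 192.3] [297.9, 277.5] [ 0.6552 -0.0736 -0.0468]
steel_tray call [248.0, 319.8] [250.7, 186.6] [ 0.4511  0.0436 -0.0003]
steel_tray call [245.3, 317.0] [243.8, 190.9] [ 0.4483  0.0412 -0.0088]
wood [ 0.6558 -0.0742  0.012 ] yaw 0.04031089358184326 0.2718554049248777
steel [0.4528 0.0412 0.012 ] yaw 0.09598212897453356 0.27079209240298385
```

View pics/crop0.png

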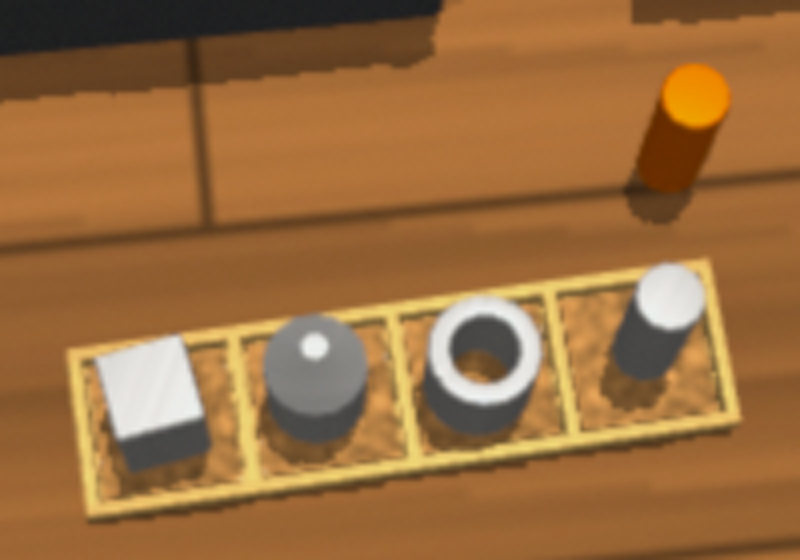

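The crop shows the grey drift at (645,320), inside the rightmost wooden bay. The orange look-alike at (680,125) stands outside the tray, so the choice holds. Next I move above the wooden tray.

```bash
cat >> h.py <<'E'
def row(x,y,z,th):
    """world TCP target (m) + closing direction yaw th -> row from the present pose"""
    o=bot.get_obs(); T=Tm(o); c,s=np.cos(th),np.sin(th)
    Rg=np.column_stack([[-s,c,0],[c,s,0],[0,0,-1]])
    rv=R.from_matrix(T[:3,:3].T@Rg).as_rotvec(); d=T[:3,:3].T@(np.array([x,y,z])-T[:3,3])*1000
    print("t %.2f"%o["t"],"row",np.round(rv,3).tolist(),np.round(d,1).tolist())
E
python3 -c "
from h import *
row(.60,-.07,.30,.06)"
```

```text
t 2.10 row [0.0, -0.0, -1.161] [503.3, -341.0, -68.7]
```

Request:
jog_arm --pt "0 0 -1.161 503 -341 -69 85" --pt "0 0 -1.161 503 -341 -69 85" --pt "0 0 -1.161 503 -341 -69 85" --pt "0 0 -1.161 503 -341 -69 85" --pt "0 0 -1.161 503 -341 -69 85" --pt "0 0 -1.161 503 -341 -69 85" --pt "0 0 -1.161 503 -341 -69 85" --pt "0 0 -1.161 503 -341 -69 85" --pt "0 0 -1.161 503 -341 -69 85" --pt "0 0 -1.161 503 -341 -69 85"

```text
t: 3.35
eef_pos: [0.6007, -0.0673, 0.301]
tool_rot: [0.0, 0.685, 0.729, 0.0]
contact_force: [1.1, -1.6, -0.1]
gripper_width: 0.994
grasp_force: 0.0
```

Run:
```python
from h import *
np.set_printoptions(precision=4,suppress=True)
p=cam("wrist"); save(p,"w1.png"); print(bot.get_obs()["q"],p["T"])
for n in "tube block drift cone wood_tray steel_tray".split():
    print(n,[(np.round(d["xy"],1).tolist(),round(d["score"],2),onz(p,d["xy"],.007)[:2]) for d in bot.tip_of(n,p)[:3]])
```

```text
[ 0.347   0.3418 -0.452   1.6199  0.1519  1.2113 -0.0656] [[ 0.9981  0.0574  0.0219  0.5931]
 [ 0.0614 -0.9426 -0.3281  0.0172]
 [ 0.0018  0.3288 -0.9444  0.4433]
 [ 0.      0.      0.      1.    ]]
tube [([321.6, 187.3], 0.68, array([ 0.6526, -0.1005])), ([159.1, 57.4], 0.55, array([0.4508, 0.0422]))]
block [([330.1, 85.0], 0.61, array([0.6503, 0.0245]))]
drift [([321.7, 243.7], 0.77, array([ 0.6606, -0.1803])), ([383.1, 258.3], 0.64, array([ 0.7483, -0.1973]))]
cone [([329.5, 140.1], 0.57, array([ 0.6564, -0.0395]))]
wood_tray [([324.0, 166.5], 0.98, array([ 0.6529, -0.073 ]))]
steel_tray [([159.6, 54.7], 0.68, array([0.4515, 0.0451]))]
```

View pics/w1.png

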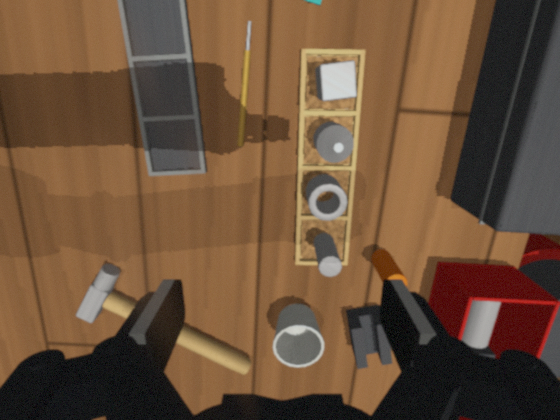

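The wrist picture shows block (338,82), cone (334,143), tube (327,198) and drift (328,255) in their bays. The orange bar at (388,265) is outside the tray. I now triangulate the top faces from both views.

Run:
```python
from h import *
np.set_printoptions(precision=4,suppress=True)
w,t=cam("wrist"),cam("top")
for n,a,b,z in(("drift",(330,268),(372,164.2),.079),("tube",(328,202),(325.7,177.2),.057),("cone",(338.5,147.5),(283.5,176.5),.077),("block",(337.5,81),(242.6,187),.063)):
    print(n,tri([(w,a),(t,b)]),onz(w,a,z)[:2],onz(t,b,z)[:2])
B=np.array([onz(t,(205+x/4,90+y/4),.063) for x,y in((97,365),(180,337),(205,412),(120,438))])
e=[B[0]-B[1],B[3]-B[2],B[0]-B[3],B[1]-B[2]]
print("block",[round(float(np.arctan2(-v[0],v[1])),3) for v in e[:2]],[round(float(np.arctan2(v[1],v[0])),3) for v in e[2:]])
X=np.array([onz(w,c,.012) for c in((302,49.5),(295,264.5),(365,50),(350,265))])
d=X[[0,2]].mean(0)-X[[1,3]].mean(0);print("wood",X.mean(0),np.arctan2(-d[0],d[1]),np.linalg.norm(d))
row(.6635,-.178,.10,.05)
```

```text
drift [ 0.6549 -0.1704  0.1025] [ 0.6597 -0.1832] [ 0.6619 -0.175 ]
tube [ 0.6485 -0.1017  0.0799] [ 0.6526 -0.1093] [ 0.6548 -0.1038]
cone [ 0.6487 -0.0375  0.1054] [ 0.6544 -0.0427] [ 0.6565 -0.0372]
block [0.6446 0.0242 0.084 ] [0.6483 0.0225] [0.6501 0.0278]
block [0.24, 0.208] [0.217, 0.224]
wood [ 0.6545 -0.0792  0.012 ] 0.049693065683292854 0.27170484736487494
t 3.80 row [-0.0, 0.001, 0.007] [-109.5, 58.2, 200.2]
```

Request:
jog_arm --pt "0 0 0 -60 30 60 85" --pt "0 0 0 -107 57 120 85" --pt "0 0 0 -107 57 180 85" --pt "0 0 0 -107 57 180 85" --pt "0 0 0 -107 57 180 85" --pt "0 0 0 -107 57 180 85" --pt "0 0 0 -107 57 180 85"

```text
t: 4.68
eef_pos: [0.6643, -0.173, 0.123]
tool_rot: [0.002, 0.685, 0.728, 0.001]
contact_force: [-0.2, 0.6, 0.2]
gripper_width: 0.99
grasp_force: 0.0
```

Run:
```python
from h import *
np.set_printoptions(precision=4,suppress=True)
w=cam("wrist");t=cam("top");save(w,"w2.png");print(w["T"][:3,3],bot.get_obs()["eef_pos"])
for n in("drift","tube","cone"):
    a=bot.tip_of(n,w)[:2]
    print(n,[(d["xy"],round(d["score"],2),onz(w,d["xy"],.007)[:2]) for d in a])
print(proj(w,[.662,-.175,.079]),proj(w,[.662,-.175,.007]),proj(w,[.6558,-.1035,.057]))
row(.662,-.175,.022,.05)
```

```text
[ 0.6564 -0.0884  0.2653] [ 0.6639 -0.1731  0.1223]
drift [([280.1, 206.1], 0.93, array([ 0.6613, -0.1754])), ([378.2, 235.3], 0.79, array([ 0.7418, -0.1956]))]
tube []
cone [([282.6, 8.3], 0.78, array([ 0.655 , -0.0392]))]
[281.2304 244.7251] [281.0046 205.6257] [277.7958 115.5971]
t 4.92 row [0.001, 0.0, 0.01] [-1.5, -1.5, 99.2]
```

View pics/w2.png

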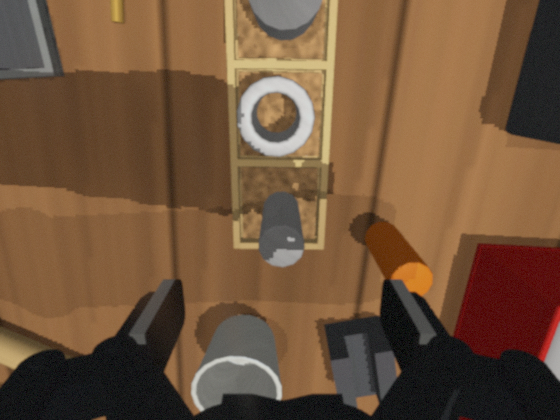

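The close view shows the drift's top at (282,248) and the tube's ring at (276,116), within 3 px of prediction. The orange bar at (398,260) is clear of the tray. I narrow the fingers to miss it and descend.

Request:
jog_arm --pt "0 0 0.01 -2 -2 0 60" --pt "0 0 0.01 -2 -2 0 60" --pt "0 0 0.01 -2 -2 50 60" --pt "0 0 0.01 -2 -2 98 60" --pt "0 0 0.01 -2 -2 98 60" --pt "0 0 0.01 -2 -2 98 60" --pt "0 0 0.01 -2 -2 98 20" --pt "0 0 0.01 -2 -2 98 0" --pt "0 0 0.01 -2 -2 98 0" --pt "0 0 0.01 -2 -2 98 0" --grip_force 60

```text
t: 6.18
eef_pos: [0.6629, -0.1759, 0.0247]
tool_rot: [0.002, 0.689, 0.724, 0.001]
contact_force: [0.3, 0.3, 6.5]
gripper_width: 0.315
grasp_force: 58.5
```

Request:
jog_arm --pt "0 0 0 0 0 0 0" --pt "0 0 0 0 0 0 0" --pt "0 0 0 0 0 -20 0" --pt "0 0 0 0 0 -80 0" --pt "0 0 0 0 0 -130 0" --pt "0 0 0 0 0 -130 0"

```text
t: 6.92
eef_pos: [0.6643, -0.176, 0.1589]
tool_rot: [0.004, 0.689, 0.724, 0.003]
contact_force: [0.5, -0.3, -2.8]
gripper_width: 0.308
grasp_force: 59.8
```

Run:
```python
from h import *
print(bot.get_obs()["gripper_width"],bot.get_obs()["grasp_force"])
th=.096; c=np.array([.4515,.043])
for y in(.1005,.0335,-.0335,-.1005): print(c+y*np.array([-np.sin(th),np.cos(th)]))
row(.442,.143,.152,.096)
```

```text
0.30801795958610756 59.83523905277252
[0.44186681 0.14303725]
[0.44828894 0.07634575]
[0.45471106 0.00965425]
[ 0.46113319 -0.05703725]
t 6.92 row [0.01, 0.003, -0.046] [329.6, -206.3, 4.1]
```

Request:
jog_arm --pt "0 0 -0.046 330 -206 4 0" --pt "0 0 -0.046 330 -206 4 0" --pt "0 0 -0.046 330 -206 4 0" --pt "0 0 -0.046 330 -206 4 0" --pt "0 0 -0.046 330 -206 4 0" --pt "0 0 -0.046 330 -206 4 0" --pt "0 0 -0.046 330 -206 4 0" --pt "0 0 -0.046 330 -206 4 0" --pt "0 0 -0.046 330 -206 4 0"

```text
t: 8.05
eef_pos: [0.4397, 0.1419, 0.1481]
tool_rot: [0.0, 0.673, 0.739, -0.0]
contact_force: [-0.1, 0.4, -2.2]
gripper_width: 0.314
grasp_force: 60.0
```

Run:
```python
from h import *
w=cam("wrist");save(w,"w3.png");t=cam("top")
im=np.asarray(t["pixels"])[260:380,130:360]
cv2.imwrite("pics/crop3.png",cv2.cvtColor(np.hstack([cv2.resize(im,None,fx=3.4,fy=3.4,interpolation=cv2.INTER_CUBIC)]),cv2.COLOR_RGB2BGR))
print(bot.get_obs()["eef_pos"],bot.get_obs()["q"])
for d in bot.tip_of("steel_tray",w)[:2]: print(d, onz(w,d["xy"],0))
row(.442,.143,.03,.096)
th=.096; c=np.array([.4515,.043])
for a in(-.036,.036):
  for y in(.1365,-.0670,.067,-.1365):
    q=c+y*np.array([-np.sin(th),np.cos(th)])+a*np.array([np.cos(th),np.sin(th)]); X=[*q,.012]; print(a,y,proj(w,X).round(),((proj(t,X)-[130,260])*3.4).round())
```

```text
[0.43981485 0.14205266 0.14809494] [ 0.02447472  0.28535237 -0.54255393  2.10016182  0.20323399  0.80607824
 -0.54893252]
t 8.20 row [-0.0, 0.0, -0.003] [0.5, 2.4, 118.1]
-0.036 0.1365 [242. 152.] [114. 334.]
-0.036 -0.067 [251. 357.] [551. 245.]
-0.036 0.067 [246. 232.] [264. 303.]
-0.036 -0.1365 [253. 410.] [699. 215.]
0.036 0.1365 [332. 152.] [ 92. 177.]
0.036 -0.067 [323. 357.] [521.  91.]
0.036 0.067 [329. 232.] [239. 147.]
0.036 -0.1365 [321. 409.] [666.  62.]
```

View pics/w3.png

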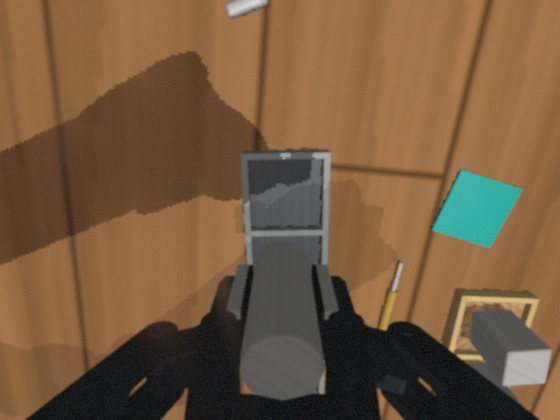

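View pics/crop3.png

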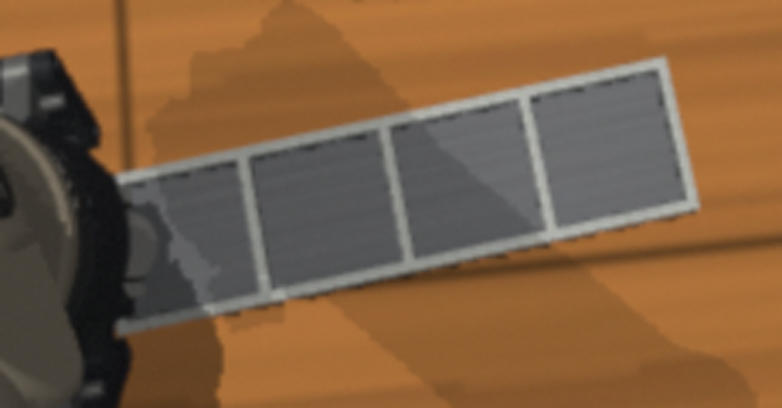

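Both pictures match the steel-tray model within about 2 px: wrist corners (241,152) and (330,151), top-crop divider (243,155)–(265,295). I lower the drift into the leftmost bay.

Request:
jog_arm --pt "0 0 0 0 2 50 0" --pt "0 0 0 0 2 95 0" --pt "0 0 0 0 2 110 0" --pt "0 0 0 0 2 118 0" --pt "0 0 0 0 2 122 0" --pt "0 0 0 0 2 124 0" --pt "0 0 0 0 2 125 0" --pt "0 0 0 0 2 125 0"

```text
t: 9.2
eef_pos: [0.4412, 0.1439, 0.0237]
tool_rot: [0.0, 0.672, 0.74, 0.0]
contact_force: [0.5, -0.1, -1.5]
gripper_width: 0.312
grasp_force: 60.0
```

Request:
jog_arm --pt "0 0 0 0 0 1 0" --pt "0 0 0 0 0 1.5 0" --pt "0 0 0 0 0 1.5 0"

```text
t: 9.57
eef_pos: [0.4409, 0.1438, 0.0218]
tool_rot: [-0.0, 0.672, 0.74, -0.0]
contact_force: [-0.3, 0.2, -2.3]
gripper_width: 0.316
grasp_force: 60.0
```

Request:
jog_arm --pt "0 0 0 0 0 1 0" --pt "0 0 0 0 0 1 0" --pt "0 0 0 0 0 2 0" --pt "0 0 0 0 0 2 0"

```text
t: 10.07
eef_pos: [0.4411, 0.1439, 0.0215]
tool_rot: [0.001, 0.672, 0.74, -0.0]
contact_force: [-6.9, -2.7, 26.2]
gripper_width: 0.311
grasp_force: 63.0
```

Request:
jog_arm --pt "0 0 0 0 0 -1.5 0" --pt "0 0 0 0 0 -1.5 30" --pt "0 0 0 0 0 -1.5 60" --pt "0 0 0 0 0 -1.5 60" --pt "0 0 0 0 0 -1.5 60" --pt "0 0 0 0 0 -60 60" --pt "0 0 0 0 0 -122 60" --pt "0 0 0 0 0 -122 85" --pt "0 0 0 0 0 -122 85"

```text
t: 11.2
eef_pos: [0.4407, 0.1434, 0.1416]
tool_rot: [0.0, 0.673, 0.74, -0.0]
contact_force: [-0.3, -0.4, -1.1]
gripper_width: 0.994
grasp_force: 0.0
```

Run:
```python
from h import *
row(.6555,-.104,.125,.05)
s=cam("side")
for n in("drift","tube","cone","block"): print(n,[(onz(s,d["xy"],.005).round(3)[:2].tolist(),round(d["score"],2)) for d in bot.tip_of(n,s)[:3]])
```

```text
t 11.20 row [0.0, 0.0, 0.046] [-266.8, 190.2, 16.7]
drift [([0.443, 0.142], 0.9), ([0.664, -0.039], 0.64), ([0.743, -0.199], 0.62)]
tube [([0.656, -0.101], 0.68), ([0.656, -0.173], 0.46)]
cone [([0.658, -0.033], 0.65), ([0.659, -0.101], 0.34), ([0.649, 0.033], 0.18)]
block [([0.654, 0.027], 0.7), ([0.456, 0.034], 0.41)]
```

Request:
jog_arm --pt "0 0 0.046 -267 190 0 85" --pt "0 0 0.046 -267 190 0 85" --pt "0 0 0.046 -267 190 0 85" --pt "0 0 0.046 -267 190 0 85" --pt "0 0 0.046 -267 190 0 85" --pt "0 0 0.046 -267 190 0 85" --pt "0 0 0.046 -267 190 0 85" --pt "0 0 0.046 -267 190 0 85"

```text
t: 12.45
eef_pos: [0.6546, -0.1012, 0.1414]
tool_rot: [-0.001, 0.688, 0.726, -0.0]
contact_force: [-0.9, -0.1, -0.5]
gripper_width: 0.996
grasp_force: 0.0
```

Run:
```python
from h import *
w=cam("wrist")
for n in("tube","cone","block"): print(n,[(onz(w,d["xy"],.007).round(4)[:2].tolist(),round(d["score"],2)) for d in bot.tip_of(n,w)[:3]])
row(.6555,-.104,.0235,.05)
```

```text
tube [([0.6538, -0.1045], 0.59), ([0.6506, 0.0274], 0.42)]
cone [([0.6549, -0.0398], 0.81)]
block [([0.6509, 0.0281], 0.73), ([0.6538, -0.1015], 0.73)]
t 12.65 row [-0.0, -0.0, 0.002] [-1.8, 0.2, 118.6]
```

Request:
jog_arm --pt "0 0 0 -2 0 55 85" --pt "0 0 0 -2 0 100 85" --pt "0 0 0 -2 0 118 85" --pt "0 0 0 -2 0 118 85" --pt "0 0 0 -2 0 118 50" --pt "0 0 0 -2 0 118 25" --pt "0 0 0 -2 0 118 25" --pt "0 0 0 -2 0 118 25" --pt "0 0 0 -2 0 118 25" --pt "0 0 0 -2 0 118 25"

```text
t: 13.9
eef_pos: [0.6569, -0.1058, 0.0259]
tool_rot: [0.001, 0.689, 0.724, 0.001]
contact_force: [-1.2, -0.2, 7.0]
gripper_width: 0.513
grasp_force: 62.7
```

Request:
jog_arm --pt "0 0 0 0 0 0 25" --pt "0 0 0 0 0 -20 25" --pt "0 0 0 0 0 -80 25" --pt "0 0 0 0 0 -120 25" --pt "0 0 0 0 0 -120 25"

```text
t: 14.52
eef_pos: [0.6583, -0.1057, 0.1487]
tool_rot: [0.003, 0.689, 0.724, 0.002]
contact_force: [0.1, 0.9, -5.0]
gripper_width: 0.515
grasp_force: 63.5
```

Run:
```python
from h import *
row(.4485,.076,.14,.096)
```

```text
t 14.53 row [0.008, 0.001, -0.046] [191.9, -200.5, 6.9]
```

Request:
jog_arm --pt "0 0 -0.046 192 -200 0 25" --pt "0 0 -0.046 192 -200 0 25" --pt "0 0 -0.046 192 -200 0 25" --pt "0 0 -0.046 192 -200 0 25" --pt "0 0 -0.046 192 -200 0 25" --pt "0 0 -0.046 192 -200 0 25" --pt "0 0 -0.046 192 -200 0 25" --pt "0 0 -0.046 192 -200 0 25"

```text
t: 15.52
eef_pos: [0.4469, 0.0752, 0.1435]
tool_rot: [-0.0, 0.673, 0.74, -0.0]
contact_force: [-0.8, 0.9, -3.6]
gripper_width: 0.516
grasp_force: 64.0
```

Run:
```python
from h import *
row(.4485,.076,.024,.096)
```

```text
t 15.53 row [-0.0, -0.0, -0.002] [0.6, 1.7, 119.4]
```

Request:
jog_arm --pt "0 0 0 0 2 50 25" --pt "0 0 0 0 2 95 25" --pt "0 0 0 0 2 110 25" --pt "0 0 0 0 2 117 25" --pt "0 0 0 0 2 119 25" --pt "0 0 0 0 2 120 25" --pt "0 0 0 0 2 121 25" --pt "0 0 0 0 2 121 25"

```text
t: 16.52
eef_pos: [0.4487, 0.0762, 0.0232]
tool_rot: [0.0, 0.672, 0.74, 0.0]
contact_force: [-1.1, -0.3, -5.1]
gripper_width: 0.513
grasp_force: 63.8
```

Request:
jog_arm --pt "0 0 0 0 0 1 25" --pt "0 0 0 0 0 1 25" --pt "0 0 0 0 0 1.5 25" --pt "0 0 0 0 0 1.5 25"

```text
t: 17.02
eef_pos: [0.4487, 0.0763, 0.0227]
tool_rot: [0.001, 0.672, 0.74, -0.0]
contact_force: [-6.1, -0.8, 17.4]
gripper_width: 0.513
grasp_force: 66.8
```

Contact. Release and rise.

Request:
jog_arm --pt "0 0 0 0 0 -1 25" --pt "0 0 0 0 0 -1 50" --pt "0 0 0 0 0 -1 75" --pt "0 0 0 0 0 -1 75" --pt "0 0 0 0 0 -1 75" --pt "0 0 0 0 0 -60 80" --pt "0 0 0 0 0 -120 85" --pt "0 0 0 0 0 -120 85" --pt "0 0 0 0 0 -120 85"

```text
t: 18.15
eef_pos: [0.4481, 0.0758, 0.1411]
tool_rot: [0.0, 0.673, 0.74, -0.0]
contact_force: [0.2, -0.1, -0.7]
gripper_width: 0.997
grasp_force: 0.0
```

Run:
```python
from h import *
row(.656,-.038,.14,.05)
```

```text
t 18.15 row [-0.0, 0.001, 0.046] [-133.2, 196.1, 1.1]
```

Request:
jog_arm --pt "0 0 0.046 -133 196 0 85" --pt "0 0 0.046 -133 196 0 85" --pt "0 0 0.046 -133 196 0 85" --pt "0 0 0.046 -133 196 0 85" --pt "0 0 0.046 -133 196 0 85" --pt "0 0 0.046 -133 196 0 85" --pt "0 0 0.046 -133 196 0 85" --pt "0 0 0.046 -133 196 0 85"

```text
t: 19.15
eef_pos: [0.6555, -0.0365, 0.1413]
tool_rot: [-0.0, 0.689, 0.725, -0.0]
contact_force: [0.0, -0.4, 0.2]
gripper_width: 0.999
grasp_force: 0.0
```

Run:
```python
from h import *
w=cam("wrist")
for n in("cone","block"): print(n,[(onz(w,d["xy"],.007).round(4)[:2].tolist(),round(d["score"],2)) for d in bot.tip_of(n,w)[:3]])
row(.656,-.038,.0215,.05)
```

```text
cone [([0.6551, -0.0356], 0.75)]
block [([0.6509, 0.0269], 0.73)]
t 19.30 row [0.0, 0.0, 0.0] [-0.9, -0.1, 120.1]
```

Request:
jog_arm --pt "0 0 0 -1 0 55 85" --pt "0 0 0 -1 0 100 85" --pt "0 0 0 -1 0 121 85" --pt "0 0 0 -1 0 121 85" --pt "0 0 0 -1 0 121 50" --pt "0 0 0 -1 0 121 25" --pt "0 0 0 -1 0 121 25" --pt "0 0 0 -1 0 121 25" --pt "0 0 0 -1 0 121 25" --pt "0 0 0 -1 0 121 25"

```text
t: 20.55
eef_pos: [0.6579, -0.0383, 0.0224]
tool_rot: [0.001, 0.689, 0.724, 0.001]
contact_force: [-0.0, -1.3, 6.6]
gripper_width: 0.476
grasp_force: 60.2
```

Request:
jog_arm --pt "0 0 0 0 0 0 25" --pt "0 0 0 0 0 -20 25" --pt "0 0 0 0 0 -80 25" --pt "0 0 0 0 0 -120 25" --pt "0 0 0 0 0 -120 25"

```text
t: 21.18
eef_pos: [0.6585, -0.0381, 0.1448]
tool_rot: [0.003, 0.689, 0.725, 0.002]
contact_force: [0.9, 0.4, -5.6]
gripper_width: 0.477
grasp_force: 63.1
```

Run:
```python
from h import *
row(.4547,.0095,.14,.096)
```

```text
t 21.18 row [0.007, 0.001, -0.046] [57.7, -201.2, 3.4]
```

Held. Expected contact is at TCP z ≈ 0.0192.

Request:
jog_arm --pt "0 0 -0.046 58 -201 0 25" --pt "0 0 -0.046 58 -201 0 25" --pt "0 0 -0.046 58 -201 0 25" --pt "0 0 -0.046 58 -201 0 25" --pt "0 0 -0.046 58 -201 0 25" --pt "0 0 -0.046 58 -201 0 25" --pt "0 0 -0.046 58 -201 0 25"

```text
t: 22.05
eef_pos: [0.4535, 0.0094, 0.1401]
tool_rot: [-0.0, 0.673, 0.74, 0.0]
contact_force: [0.8, 0.6, -4.6]
gripper_width: 0.471
grasp_force: 63.6
```

Run:
```python
from h import *
row(.4547,.0095,.0205,.096)
```

```text
t 22.05 row [0.0, -0.0, -0.001] [-0.1, 1.2, 119.6]
```

Request:
jog_arm --pt "0 0 0 0 1 50 25" --pt "0 0 0 0 1 95 25" --pt "0 0 0 0 1 110 25" --pt "0 0 0 0 1 117 25" --pt "0 0 0 0 1 119 25" --pt "0 0 0 0 1 120 25" --pt "0 0 0 0 1 121 25" --pt "0 0 0 0 1 121 25"

```text
t: 23.05
eef_pos: [0.4539, 0.0096, 0.0197]
tool_rot: [0.0, 0.672, 0.74, 0.0]
contact_force: [0.7, -0.7, -5.1]
gripper_width: 0.475
grasp_force: 63.1
```

Request:
jog_arm --pt "0 0 0 0 0 1 25" --pt "0 0 0 0 0 1 25" --pt "0 0 0 0 0 1.5 25" --pt "0 0 0 0 0 1.5 25"

```text
t: 23.55
eef_pos: [0.4539, 0.0096, 0.0193]
tool_rot: [0.001, 0.672, 0.74, -0.0]
contact_force: [-6.3, -1.5, 18.1]
gripper_width: 0.475
grasp_force: 66.2
```

Request:
jog_arm --pt "0 0 0 0 0 -1 25" --pt "0 0 0 0 0 -1 50" --pt "0 0 0 0 0 -1 75" --pt "0 0 0 0 0 -1 75" --pt "0 0 0 0 0 -1 75" --pt "0 0 0 0 0 -60 80" --pt "0 0 0 0 0 -122 85" --pt "0 0 0 0 0 -122 85" --pt "0 0 0 0 0 -122 85"

```text
t: 24.68
eef_pos: [0.4533, 0.0093, 0.1396]
tool_rot: [0.0, 0.673, 0.74, -0.0]
contact_force: [0.8, -0.8, -0.3]
gripper_width: 0.995
grasp_force: 0.0
```

Run:
```python
from h import *
row(.6505,.0275,.14,.2)
```

```text
t 24.68 row [-0.0, 0.001, -0.104] [-0.7, 198.0, -0.4]
```

Request:
jog_arm --pt "0 0 -0.104 -1 198 0 85" --pt "0 0 -0.104 -1 198 0 85" --pt "0 0 -0.104 -1 198 0 85" --pt "0 0 -0.104 -1 198 0 85" --pt "0 0 -0.104 -1 198 0 85" --pt "0 0 -0.104 -1 198 0 85" --pt "0 0 -0.104 -1 198 0 85"

```text
t: 25.55
eef_pos: [0.6496, 0.0273, 0.1398]
tool_rot: [-0.0, 0.633, 0.774, -0.001]
contact_force: [0.2, -0.1, -0.5]
gripper_width: 0.994
grasp_force: 0.0
```

Run:
```python
from h import *
w=cam("wrist");save(w,"w4.png")
for n in("block",): print(n,[(onz(w,d["xy"],.007).round(4)[:2].tolist(),d["xy"],round(d["score"],2)) for d in bot.tip_of(n,w)[:3]])
for th in(.2,):
  c,s=np.cos(th),np.sin(th)
  for a,b in((18,18),(18,-18),(-18,-18),(-18,18)): print(proj(w,[.6505+(a*c-b*s)/1000,.0275+(a*s+b*c)/1000,.063]).round())
row(.6505,.0275,.0235,.2)
```

```text
block []
[314. 196.]
[313. 246.]
[260. 246.]
[259. 196.]
t 25.65 row [0.0, 0.001, -0.0] [0.2, 0.3, 116.7]
```

View pics/w4.png

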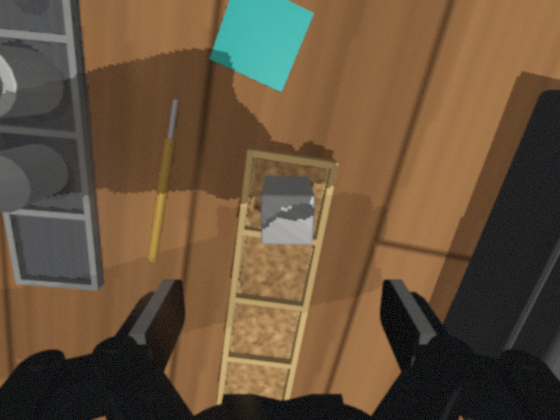

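The block at (288,218) sits square to the picture, so the gripper yaw of 0.2 rad is right. Its top edges lie within 2 px of prediction. The cone and tube stand in the steel tray at left.

Request:
jog_arm --pt "0 0 0 0 0 55 85" --pt "0 0 0 0 0 100 85" --pt "0 0 0 0 0 117 85" --pt "0 0 0 0 0 117 85" --pt "0 0 0 0 0 117 50" --pt "0 0 0 0 0 117 20" --pt "0 0 0 0 0 117 20" --pt "0 0 0 0 0 117 20" --pt "0 0 0 0 0 117 20" --pt "0 0 0 0 0 117 20"

```text
t: 26.9
eef_pos: [0.6521, 0.0278, 0.0244]
tool_rot: [0.001, 0.633, 0.774, 0.001]
contact_force: [-0.7, -0.9, 7.0]
gripper_width: 0.414
grasp_force: 61.0
```

Request:
jog_arm --pt "0 0 0 0 0 0 20" --pt "0 0 0 0 0 -20 20" --pt "0 0 0 0 0 -80 20" --pt "0 0 0 0 0 -120 20" --pt "0 0 0 0 0 -120 20"

```text
t: 27.52
eef_pos: [0.6529, 0.0281, 0.1472]
tool_rot: [0.002, 0.633, 0.774, 0.002]
contact_force: [0.1, 0.2, -4.4]
gripper_width: 0.416
grasp_force: 61.5
```

Run:
```python
from h import *
row(.461,-.057,.145,.096)
```

```text
t 27.52 row [0.007, 0.0, 0.104] [-45.3, -205.0, 0.9]
```

Request:
jog_arm --pt "0 0 0.104 -45 -205 0 20" --pt "0 0 0.104 -45 -205 0 20" --pt "0 0 0.104 -45 -205 0 20" --pt "0 0 0.104 -45 -205 0 20" --pt "0 0 0.104 -45 -205 0 20" --pt "0 0 0.104 -45 -205 0 20" --pt "0 0 0.104 -45 -205 0 20"

```text
t: 28.4
eef_pos: [0.4597, -0.0565, 0.1427]
tool_rot: [-0.0, 0.672, 0.741, 0.0]
contact_force: [0.4, 0.2, -4.3]
gripper_width: 0.412
grasp_force: 62.6
```

Run:
```python
from h import *
row(.461,-.057,.0225,.096)
```

```text
t 28.40 row [0.0, -0.001, 0.001] [-0.8, 1.2, 120.2]
```

Request:
jog_arm --pt "0 0 0 -1 1 50 20" --pt "0 0 0 -1 1 95 20" --pt "0 0 0 -1 1 110 20" --pt "0 0 0 -1 1 117 20" --pt "0 0 0 -1 1 119 20" --pt "0 0 0 -1 1 120 20" --pt "0 0 0 -1 1 121 20" --pt "0 0 0 -1 1 121 20"

```text
t: 29.4
eef_pos: [0.4602, -0.0583, 0.0222]
tool_rot: [0.0, 0.672, 0.74, 0.0]
contact_force: [0.4, 0.3, -4.1]
gripper_width: 0.409
grasp_force: 62.2
```

Request:
jog_arm --pt "0 0 0 0 0 1 20" --pt "0 0 0 0 0 1 20" --pt "0 0 0 0 0 1.5 20" --pt "0 0 0 0 0 1.5 20"

```text
t: 29.9
eef_pos: [0.4602, -0.0582, 0.0213]
tool_rot: [0.001, 0.672, 0.74, -0.0]
contact_force: [-4.0, -0.6, 13.4]
gripper_width: 0.415
grasp_force: 64.8
```

Contact at 0.0213 as expected. Release, then rise and move aside.

Request:
jog_arm --pt "0 0 0 0 0 -1 20" --pt "0 0 0 0 0 -1 45" --pt "0 0 0 0 0 -1 70" --pt "0 0 0 0 0 -1 70" --pt "0 0 0 0 0 -1 70" --pt "0 0 0 0 0 -60 75" --pt "0 0 0 0 0 -122 80" --pt "0 0 0 -60 0 -180 80" --pt "0 0 0 -120 0 -180 80" --pt "0 0 0 -180 0 -180 80"

```text
t: 31.15
eef_pos: [0.477, -0.228, 0.2018]
tool_rot: [0.002, 0.672, 0.741, 0.0]
contact_force: [0.1, 0.3, -0.6]
gripper_width: 0.937
grasp_force: 0.0
```

Run:
```python
from h import *
t,s=cam("top"),cam("side")
g=lambda p,a,b,c,d:cv2.resize(np.asarray(p["pixels"])[a:b,c:d],(440,400),interpolation=cv2.INTER_CUBIC)[:, :400]
save({"pixels":np.hstack([g(t,240,380,140,360),g(s,110,270,180,370)])},"fin.png")
for n in("drift","tube","cone","block"): print(n,[(onz(s,d["xy"],.004).round(3)[:2].tolist(),round(d["score"],2)) for d in bot.tip_of(n,s)[:2]])
```

```text
drift [([0.446, 0.133], 0.92), ([0.748, -0.204], 0.92)]
tube [([0.664, -0.039], 0.48)]
cone [([0.451, 0.018], 0.77), ([0.66, -0.038], 0.47)]
block [([0.448, -0.048], 0.7)]
```

View pics/fin.png

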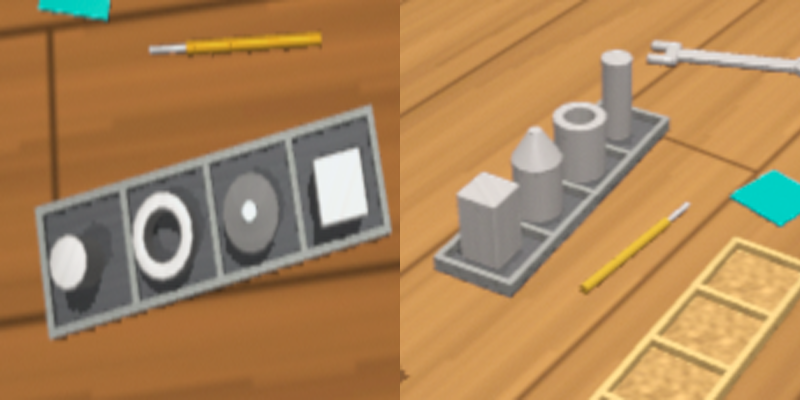

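The picture shows all four tools upright, one to a bay. In its top half, left to right, they are drift (68,262), tube (163,235), cone (249,211) and block (340,187), which is the order asked.

```bash
python3 -c "
from station import bot
print(bot.hand_in())"
```

```text
the job is handed in; nothing more can be done
None
```

The job is handed in at about 31 s of robot time: drift, tube, cone and block now stand upright in the steel tray, left to right as seen from the robot, the reverse of their starting order.

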